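Run the model vibrator on strong for investing a casting ring

TASK

Get the model vibrator running for investing, using only the fingertips or the outside of the fingers: gently push the casting ring sideways into the circle moulded in the middle of the rubber plate, and slide the red selector lever out of gentle, past the medium notch, all the way to the strong stop. Only when both are done, press the green-dot end of the power rocker so that it stays on. Do not grip or force anything, do not lift or tip the ring, and leave the other things where they lie.

Things in the scene. Friction and masses are not known exactly. Their poses are not given: they have to be found in the camera images.
- vibrator: Light grey dental model vibrator, 200 (x) x 214 (y) mm, fixed. Origin: centre of its underside; x points to its back, y to its left, z up. In front a dark control deck, top 50 mm above the bench, middle 62 mm before the origin: selector on the left half, rocker on the right. Behind it the black rubber plate, 112 (x) x 164 (y) mm, top 80 mm above the bench, its centre 40 mm behind the origin.
- plate_centre (a point): Centre of the thin white circle (90 mm across) on top of the rubber plate, 80 mm above the bench. Axes as vibrator. The ring's foot (68 mm across) lies inside the circle when the ring's axis is within about 10 mm of this point.
- casting_ring: Loose casting ring: steel tube 56 mm across on a brown rubber foot 68 mm across, 12 mm high; 53 mm high in all, about 0.2 kg. Origin: centre of the foot's underside, z up its axis. It starts on the plate 28 to 42 mm to the left (+y of the vibrator) of the circle's centre and up to 14 mm to front or back. Pushed low, on the foot, it slides upright with 1 to 3 N.
- selector (a joint): Selector lever, m: 0 = gentle (left stop, one dot), 0.025 = medium (notch, two dots), 0.050 = strong (right stop, three dots). It slides to the vibrator's right (-y). A spring holds it at each stop and in the notch: about 7 N to leave gentle, again about 7 N to leave medium; beyond about 0.040 it runs to the strong stop by itself and stays.
- selector_handle (a point): Point on the axis of the red selector handle, 35 mm above the control deck (85 mm above the bench). The handle is a round upright grip 17 to 19 mm across, from 16 to 48 mm above the deck, on a steel stem; it moves with the lever. Axes as vibrator.
- power_rocker (a joint): Power rocker, rad: 0 = off (green-dot end up), 0.4 = on (green-dot end down); it rests within 0.03 of these. Over-centre: it takes about 6 N on its green-dot end, snaps over at 0.2 and stays.
- rocker_on_end (a point): Middle of the green-dot (right, -y of the vibrator) end of the rocker's top face, 14 mm from its hinge; 66 mm above the bench when off, about 60 mm when on. Black rocker, 40 mm long along the vibrator's y, 22 mm wide, hinge along the vibrator's x, frame 5 mm above the deck. Pressing straight down here turns it on.
- mixing_bowl: Green rubber mixing bowl, 117 mm across, 62 mm high, loose on the bench to the right behind. Origin: centre of its underside. Bystander.
- plaster_spatula: Plaster spatula with wooden handle, 208 x 22 x 16 mm, lying on the bench at the right. Origin: centre of its underside. Bystander.
- wax_block: White wax carving block with black lines, 22 x 46 x 22 mm, on the bench left in front. Origin: centre of its underside. Bystander.
- dropper_bottle: Amber dropper bottle with black teat, 33 mm across, 102 mm high, on the bench at the back. Origin: centre of its underside. Bystander.
- tweezers: Steel tweezers, 129 x 13 x 6 mm, lying on the bench in front of the vibrator. Origin: centre of its underside. Bystander.
There are look-alikes about, which are no part of the job. What is meant by the casting_ring is not purple, turquoise or yellow, and is the larger of those in its own colour.

How it is judged:
On the way, in this order (a step that is already met when the one before it is completed fails the run):
1. the ring stands inside the circle and the selector is at strong, with the power still off (horizontal distance between casting_ring and plate_centre below 0.01 m and value of joint selector above 0.046 m and value of joint power_rocker below 0.08 rad and angle between casting_ring's own z axis and vertical below 0.06 rad and z of casting_ring in the frame of plate_centre below 0.003 m), for 0.2 s.
2. the rocker is switched on (value of joint power_rocker above 0.33 rad), for 0.1 s.
At the end, for the whole second after the job is handed in: The casting ring stands upright and at rest on the plate with its axis within 10 mm of the circle's centre, the selector rests at strong (beyond 46 mm of its 50 mm), and the power rocker is on (beyond 0.33 rad of 0.4) (horizontal distance between casting_ring and plate_centre below 0.01 m and value of joint selector above 0.046 m and value of joint power_rocker above 0.33 rad and angle between casting_ring's own z axis and vertical below 0.06 rad and z of casting_ring in the frame of plate_centre below 0.003 m and linear speed of casting_ring below 0.01 m/s); the robot touches nothing.
It fails at once if power switched on before the ring is in the circle and the selector at strong (value of joint power_rocker above 0.2 rad and not (horizontal distance between casting_ring and plate_centre below 0.01 m and value of joint selector above 0.046 m)).
It fails at once if casting ring lifted off the plate (more than 8 mm) or tipped (more than 0.3 rad) (z of casting_ring in the frame of plate_centre above 0.008 m or angle between casting_ring's own z axis and vertical above 0.3 rad).
It fails at once if casting ring gripped or struck hard (more than 18 N from the fingers) (contact force between the fingers and casting_ring above 18 N).
It fails at once if lever gripped or a control forced (more than 35 N between the fingers and the vibrator) (contact force between the fingers and vibrator above 35 N).
It fails at once if a bystander moved more than 15 mm (distance of any of mixing_bowl, plaster_spatula, wax_block, dropper_bottle, tweezers from where it was at the start of the episode above 0.015 m).
It also fails if it takes over 51 s, if anything falls off the work surface, if the arm or the gripper's body presses on something with over 40 N, if the wrist force passes 120 N, or if a joint passes its speed limit or range.

ROBOT

A 7-joint arm with a two-finger parallel gripper is mounted at the origin on a cart in front of the work surface, level with it; the furniture and walls round the work are solid. World frame = base frame: x ahead of the robot, y to its left, z up, the work surface at z = 0. Lengths are in m, angles in rad, forces in N, time in s.
With the tool pointing down it reaches from about 0.425 to 0.95 m from the base axis. Payload 4.7 kg.
Tool frame: the origin (TCP) lies midway between the tips of the shut fingers; the grasp point (between the pads) lies 19 mm behind it; z points along the fingers, y is the line along which they close (so a half turn about z gives the same grasp; the last joint's range is limited). The gripper opens to 87 mm and grips with 3 to 60 N. Pads are 19 mm wide; open, the fingers measure 117 mm over their backs; the gripper's body (75 mm by 190 mm) begins 51 mm behind the grasp point.
Start: joints at [-1.24, 0.469, -0.049, 1.532, 0.024, 1.141, -0.082], TCP at [0.238, 0.632, 0.196] pointing down, gripper open.
Joint ranges: [-2.59, 2.59], [-0.33, 1.99], [-1.39, 1.29], [0.1, 2.45], [-1.04, 4.18], [0.21, 1.99], [-2.66, 2.66]. Speed limits (rad/s): [2.57, 2.57, 3.14, 3.14, 3.14, 3.14, 3.14].

INTERFACE

Orientations are given as a unit quaternion [x, y, z, w].
In Python, from plant import manip gives the robot as it stands.
- The arm moves only by the tool jog_arm, never from a script. Its arguments are lists of equal length, an entry for each row: "jaw": the closure, from 0 (fully open) to 1 (shut); "offset": the shift along the tool's x, y, z normalised to -1 to 1, where 1 is 200 mm, a list of three; "rotation": the turn, a rotation vector about the tool's x, y, z normalised to -1 to 1, where 1 is pi/4 rad, a list of three. A call has 1 to 10 rows; each row shifts and turns the commanded pose from where the row before left it, along the tool's axes as they then stand; what a row does not reach is not made up. A row lasts 1/12 s, in which the tool goes at most 41.7 mm and 7.16 degrees, less where a joint would pass 70% of its speed; a pose out of reach is approached as far as the arm can. A call with a number of a shift or a turn outside -1 to 1 is refused whole. A call with a gripper value outside its range is refused whole. The fingers move at their own pace and stop on an object; the grip force is fixed at half the most. Time passes only in rows, so rows that do not move let the fingers close. It gives the time, the measured TCP pose, the force, the opening and the grip force at its end, in the units of the state.
- manip.state(): the state, without advancing time (a new reading comes with each control period).
- manip.grab_frame(name): name is "scene" or "top" or "wrist"; returns a dict with "img" (480x640x3 uint8, red, green, blue), "range_z" (480x640 float32, m along the optical axis (not along the pixel's ray), 0 where there is no reading), "fov_y" (degrees; the focal length in pixels is half the picture's height over the tangent of half this angle, whatever the lens; pixels are square), "cx", "cy" (the principal point, pixels), "xyz" and "rotation" of the camera in the world. Camera axes: x right, y down, z forward; pixel columns grow to the right and rows downward; lengths in m; the calibration is good to about 2 mm. A picture is of the moment at which its call begins.
- manip.close_job(): hands the job in; it is judged then, once.
Trained networks look in the newest picture that a camera, given by its name, has taken for a name from the list of things; names that differ only in an ending like _2 or _b are one class to them, and where a whole thing is asked for, a point or a joint stands for the part that bears it (a point fixed in the world has none). Each returns a list of dicts, best first, with "p" (0 to 1); they miss things now and then, are a little off and sometimes report something else, mostly with a low value. They report only what shows in the picture. A call takes as long as a camera call. They do not tell look-alikes from the thing itself.
- manip.spot_in(name, camera): "xy" ([column, row] in pixels, amid what is visible of it).
- manip.outline_of(name, camera): "mask" (480x640 bool, what is visible of it) and "xy" ([column, row] in pixels, amid what is visible of it).
- manip.pinpoint(name, camera): "xy" ([column, row] in pixels: a listed point, or the origin of a listed thing).
The state is a dict: "clock": time; "qpos": joint angles; "joint_vel": joint speeds; "joint_efforts": joint torques, N m; "tool_pos": TCP position; "orientation": TCP orientation; "force": force on the tool from outside, world axes, zero at the start; "torque": the same for the moment, N m; "opening": opening from 0.0 (shut) to 1.0 (fully open); "grip_force": force on a finger pad.
Only numpy, scipy, OpenCV 4.12 (cv2) and the standard library are available. Lean on these libraries where they do the work, as an engineer would, in place of code of your own. Each camera call takes 0.05 s, during which the arm holds its last target. There are 200 camera calls.

## Working session

There is one attempt and no reset: what is moved stays moved. The work goes in short steps, Python scripts to look and compute and a tool call to move; the robot and the scene stay as the last step left them, time stands still between calls to the robot, and variables do not carry over. Pictures are saved under pics/ and viewed, at most 10 in all, crops included, and the job is handed in when it is done.

Besides the shell and the picture viewer there is one more tool, called after "Emit:" as name(argument=value, ...) on one line, values as JSON. jog_arm: Moves the arm, as the interface text tells. Scaled input: -1 to 1 covers 200 mm each way for a shift and pi/4 rad each way for a turn. Its arguments: {"type":"object","properties":{"jaw":{"type":"array","items":{"type":"number"}},"offset":{"type":"array","items":{"type":"array","items":{"type":"number"}}},"rotation":{"type":"array","items":{"type":"array","items":{"type":"number"}}}},"required":["jaw","offset","rotation"]}

```bash
mkdir -p pics; cat > h.py <<'E'
import numpy as np, cv2
from plant import manip
from scipy.spatial.transform import Rotation as R
def frame(n):
    f=manip.grab_frame(n); f['f']=240/np.tan(np.radians(f['fov_y'])/2)
    r=np.array(f['rotation']); f['R']=r if r.shape==(3,3) else R.from_quat(r).as_matrix(); return f
def ray(f,xy):
    return f['R']@np.array([(xy[0]-f['cx'])/f['f'],(xy[1]-f['cy'])/f['f'],1.])
def atz(f,xy,z):
    d=ray(f,xy); o=np.array(f['xyz']); return o+d*(z-o[2])/d[2]
def cloud(f):
    v,u=np.mgrid[:480,:640]; d=f['range_z']
    p=np.stack([(u-f['cx'])/f['f']*d,(v-f['cy'])/f['f']*d,d],-1)
    return p@f['R'].T+np.array(f['xyz'])
def save(f,n): cv2.imwrite('pics/'+n,cv2.cvtColor(f['img'],cv2.COLOR_RGB2BGR))
E
python3 - <<'E'
from h import *
s=manip.state(); print(s['clock'],s['tool_pos'],s['orientation'],s['force'],s['opening'])
Z={'vibrator':0,'plate_centre':.08,'casting_ring':.08,'selector_handle':.085,'rocker_on_end':.066}
for c in ['top','scene']:
    f=frame(c); save(f,c+'1.png'); print(c,f['xyz'],f['R'].tolist(),f['f'])
    for n,z in Z.items():
        for d in manip.pinpoint(n,c): print(n,round(d['p'],2),np.round(d['xy'],1),atz(f,d['xy'],z).round(4))
E
```

```text
0.0 [0.23744541 0.6311515  0.19539489] [ 1.78918580e-01  9.83863394e-01 -9.73518488e-04 -1.23012300e-04] [-0.78018537  0.25276501  0.28271412] 1.0007680331318582
top [ 0.38090265 -0.13273326  1.39743018] [[-0.007412921292007356, -0.989023792456718, 0.1475702766564102], [-0.9999663744493326, 0.007849259181911452, 0.0023746791261958222], [-0.003506931504280539, -0.14754771121513924, -0.9890487219275895]] 592.412128862156
vibrator 0.97 [288.1 232.3] [ 0.5931 -0.075   0.    ]
plate_centre 0.9 [287.8 210.2] [ 0.6315 -0.0777  0.08  ]
casting_ring 0.97 [271.6 210.5] [ 0.6312 -0.041   0.08  ]
casting_ring 0.88 [267.1 162.5] [ 0.743  -0.0305  0.08  ]
casting_ring 0.64 [358.9 152.6] [ 0.7647 -0.2411  0.08  ]
casting_ring 0.61 [366.7 256.9] [ 0.524  -0.2539  0.08  ]
casting_ring 0.57 [362.5 208.1] [ 0.635  -0.2467  0.08  ]
selector_handle 0.59 [447.4 305.2] [ 0.4153 -0.4285  0.085 ]
selector_handle 0.58 [251.7 254. ] [0.5319 0.0027 0.085 ]
rocker_on_end 0.73 [315.  258.1] [ 0.5237 -0.1384  0.066 ]
rocker_on_end 0.5 [286.7 232.4] [ 0.5829 -0.0745  0.066 ]
scene [-0.44010279  0.51806885  0.91604332] [[-0.5345919064556163, -0.4955978570680407, 0.6845394492808399], [-0.8449269535470191, 0.296558957652663, -0.4451418064007464], [0.017605019792752807, -0.8163550383904861, -0.5772820061049581]] 604.6885269631747
vibrator 0.56 [291.1 262. ] [ 0.5917 -0.0741  0.    ]
plate_centre 0.76 [283.1 227.1] [ 0.6327 -0.0761  0.08  ]
plate_centre 0.66 [209.5 239.1] [0.6782 0.0986 0.08  ]
casting_ring 0.8 [311.  208.1] [ 0.6714 -0.1804  0.08  ]
casting_ring 0.74 [270.1 234. ] [ 0.6231 -0.0347  0.08  ]
casting_ring 0.54 [337.3 226.1] [ 0.5682 -0.1927  0.08  ]
casting_ring 0.46 [240.7 234.5] [0.6574 0.0268 0.08  ]
selector_handle 0.64 [274.5 257.7] [0.5292 0.0051 0.085 ]
rocker_on_end 0.7 [328.1 247.2] [ 0.5219 -0.136   0.066 ]
```

```bash
python3 - <<'E'
import cv2
a=cv2.imread('pics/top1.png')[110:310,200:460]; cv2.imwrite('pics/topc.png',cv2.resize(a,None,fx=3,fy=3,interpolation=cv2.INTER_CUBIC))
a=cv2.imread('pics/scene1.png')[150:330,190:390]; cv2.imwrite('pics/scc.png',cv2.resize(a,None,fx=3,fy=3,interpolation=cv2.INTER_CUBIC))
E
```

```text
(no output)
```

View pics/topc.png

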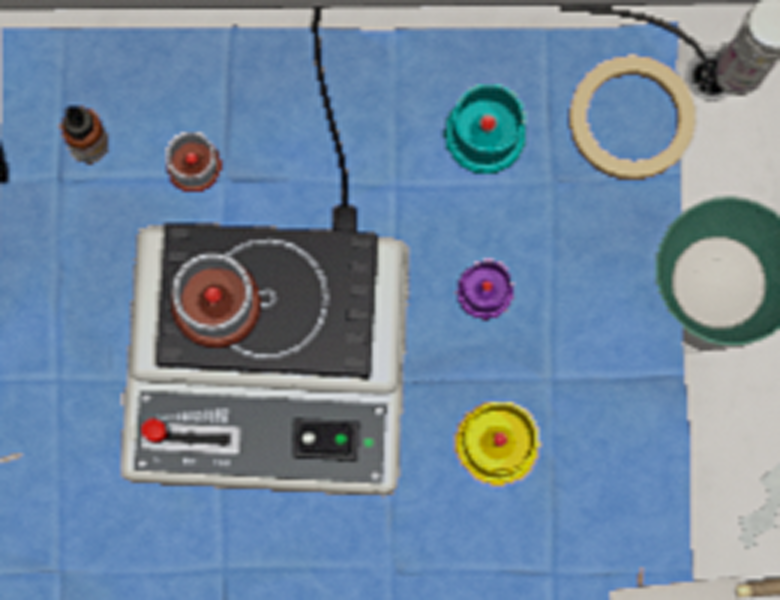

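View pics/scc.png

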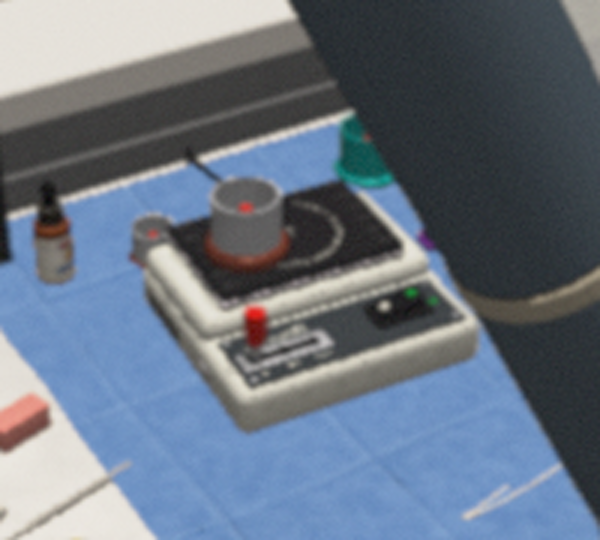

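The meant ring is the large steel/brown one on the plate at top (271,210). The small steel/brown one at (267,162) stands on the bench, and turquoise (359,153), purple (363,208) and yellow (367,257) are the wrong colour. The crop confirms this. The lever is on the left at (251,254) and the green dot at (314,256).

```bash
python3 - <<'E'
from h import *
from scipy.optimize import least_squares
f=frame('top'); P=cloud(f); hsv=cv2.cvtColor(f['img'],cv2.COLOR_RGB2HSV); z=P[...,2]
def circ(p):
    r=least_squares(lambda c:np.hypot(p[:,0]-c[0],p[:,1]-c[1])-c[2],[*p[:,:2].mean(0),.03],loss='soft_l1',f_scale=.001); return r.x.round(4)
box=(P[...,0]>.57)&(P[...,0]<.69)&(P[...,1]>-.17)&(P[...,1]<.02)
m=box&(z>.123)&(z<.142); print('rim',m.sum(),circ(P[m]),np.median(z[m]))
m=box&(z>.074)&(z<.086)&(hsv[...,2]>110)&(hsv[...,1]<60)
uv=np.argwhere(m)[:,::-1]; q=np.array([atz(f,p,.08) for p in uv]); c=np.array([.632,-.077])
r=np.hypot(*(q[:,:2]-c).T); q=q[(r>.036)&(r<.054)]; print('circle',len(q),circ(q))
# plate & deck min rects
for n,lo,hi,h,sel in [('dark plate',.076,.084,.08,hsv[...,2]<90),('deck',.046,.056,.05,(hsv[...,2]<150))]:
    m=((P[...,0]>.47)&(P[...,0]<.71)&(P[...,1]>-.2)&(P[...,1]<.05)&(z>lo)&(z<hi)&sel)
    m=cv2.morphologyEx(m.astype(np.uint8),cv2.MORPH_OPEN,np.ones((3,3)))
    uv=np.argwhere(m)[:,::-1]; q=np.array([atz(f,p,h)[:2] for p in uv],np.float32); print(n,len(q),cv2.minAreaRect(q))
red=(hsv[...,1]>150)&((hsv[...,0]<8)|(hsv[...,0]>172)); red[:235]=0; red[:,:230]=0;red[275:]=0;red[:,280:]=0
uv=np.argwhere(red)[:,::-1]; print('red',len(uv),uv.mean(0),atz(f,uv.mean(0),.096).round(4),np.percentile(z[red],[10,50,90]))
g=(hsv[...,1]>100)&(abs(hsv[...,0].astype(int)-65)<20); g[:235]=0;g[:,:300]=0;g[275:]=0;g[:,335:]=0
n,l,s,ce=cv2.connectedComponentsWithStats(g.astype(np.uint8)); print([(s[i,4],ce[i].round(1),atz(f,ce[i],.065).round(4)) for i in range(1,n)])
# height profile across vibrator along y at x=.632
for y in np.arange(-.2,.06,.015):
    k=(abs(P[...,0]-.632)<.006)&(abs(P[...,1]-y)<.005); print(round(y,3),np.median(z[k]).round(3) if k.any() else None,end=' | ')
E
```

```text
rim 127 [ 0.6293 -0.0409  0.0264] 0.13123420021276222
circle 125 [ 0.6345 -0.0793  0.0444]
dark plate 1298 ((0.6330969929695129, -0.07939695566892624), (0.1611698567867279, 0.10885608196258545), 86.73995208740234)
deck 1217 ((0.5328431129455566, -0.07293155789375305), (0.18762065470218658, 0.06173434108495712), 86.37196350097656)
red 47 [250.9787234 253.0212766] [0.5329 0.0032 0.096 ] [0.09041126 0.09635728 0.10120506]
[(np.int32(14), array([313.3, 255.9]), array([ 0.5289, -0.1345,  0.065 ])), (np.int32(7), array([322.3, 257. ]), array([ 0.5262, -0.1549,  0.065 ]))]
-0.2 0.005 | -0.185 0.009 | -0.17 0.065 | -0.155 0.081 | -0.14 0.081 | -0.125 0.079 | -0.11 0.081 | -0.095 0.08 | -0.08 0.08 | -0.065 0.095 | -0.05 0.095 | -0.035 0.108 | -0.02 0.094 | -0.005 0.082 | 0.01 0.064 | 0.025 0.058 | 0.04 0.008 | 0.055 0.008 |
```

Emit:
jog_arm(jaw=[1,1,1,1,1,1], offset=[[0,0,0],[0,0,0],[0,0,0],[0,0,0],[0,0,0],[0,0,0]], rotation=[[0,0,-0.118],[0,0,-0.118],[0,0,-0.118],[0,0,-0.118],[0,0,-0.118],[0,0,0]])

```text
clock: 1.15
tool_pos: [0.2377, 0.6318, 0.1964]
orientation: [-0.052, 0.999, 0.0, -0.0]
force: [-0.3, 0.2, -0.2]
opening: 0.633
grip_force: 0.0
```

Emit:
jog_arm(jaw=[1,1,1,1,1,1,1,1,1,1], offset=[[-0.08,-0.16,0],[-0.08,-0.16,0],[-0.08,-0.16,0],[-0.08,-0.16,0],[-0.08,-0.16,0],[-0.08,-0.16,0],[-0.08,-0.16,0],[-0.08,-0.16,0],[-0.08,-0.16,0],[-0.08,-0.16,0]], rotation=[[0,0,0],[0,0,0],[0,0,0],[0,0,0],[0,0,0],[0,0,0],[0,0,0],[0,0,0],[0,0,0],[0,0,0]])

```text
clock: 1.98
tool_pos: [0.4306, 0.3285, 0.1968]
orientation: [-0.05, 0.999, 0.0, 0.0]
force: [0.7, -0.3, 0.2]
opening: 0.009
grip_force: 0.0
```

Emit:
jog_arm(jaw=[1,1,1,1,1,1,1,1,1,1], offset=[[-0.08,-0.16,0],[-0.08,-0.16,0],[-0.08,-0.16,0],[-0.08,-0.16,0],[-0.08,-0.16,0],[-0.08,-0.16,0],[-0.08,-0.16,0],[-0.08,-0.16,0],[-0.08,-0.16,0],[0,0,0]], rotation=[[0,0,0],[0,0,0],[0,0,0],[0,0,0],[0,0,0],[0,0,0],[0,0,0],[0,0,0],[0,0,0],[0,0,0]])

```text
clock: 2.82
tool_pos: [0.6063, 0.0491, 0.1967]
orientation: [-0.045, 0.999, -0.003, 0.001]
force: [0.3, -1.4, 0.5]
opening: 0.007
grip_force: 0.0
```

```bash
python3 - <<'E'
from h import *
for c in ['wrist','top']:
    f=frame(c); save(f,c+'2.png'); print(c,np.round(f['xyz'],3))
    for n,z in {'plate_centre':.08,'casting_ring':.08,'selector_handle':.085,'rocker_on_end':.066}.items():
        for d in manip.pinpoint(n,c)[:3]: print(n,round(d['p'],2),np.round(d['xy'],1),atz(f,d['xy'],z).round(4))
E
```

```text
wrist [0.531 0.043 0.384]
plate_centre 0.61 [162.7 246.3] [ 0.6331 -0.0799  0.08  ]
casting_ring 0.92 [ 28.1 226.4] [ 0.626  -0.1884  0.08  ]
casting_ring 0.74 [ 3.1 99. ] [ 0.5292 -0.1954  0.08  ]
casting_ring 0.7 [208.1 241.9] [ 0.6259 -0.0428  0.08  ]
selector_handle 0.87 [274.7 125.5] [0.5301 0.0069 0.085 ]
selector_handle 0.73 [209.2 243.3] [ 0.6255 -0.0405  0.085 ]
rocker_on_end 0.87 [96.  99.7] [ 0.5232 -0.1345  0.066 ]
top [ 0.381 -0.133  1.397]
plate_centre 0.97 [289.2 209.8] [ 0.6324 -0.0809  0.08  ]
casting_ring 0.9 [366.5 257.7] [ 0.5222 -0.2534  0.08  ]
casting_ring 0.89 [362.1 205.8] [ 0.6403 -0.2459  0.08  ]
casting_ring 0.78 [358.4 151.6] [ 0.767 -0.24   0.08 ]
selector_handle 0.48 [251.8 250.9] [0.5389 0.0026 0.085 ]
rocker_on_end 0.75 [289.1 209. ] [ 0.637  -0.0801  0.066 ]
rocker_on_end 0.68 [312.7 256.9] [ 0.5265 -0.1332  0.066 ]
rocker_on_end 0.39 [291.4 229.8] [ 0.5888 -0.0852  0.066 ]
```

View pics/wrist2.png

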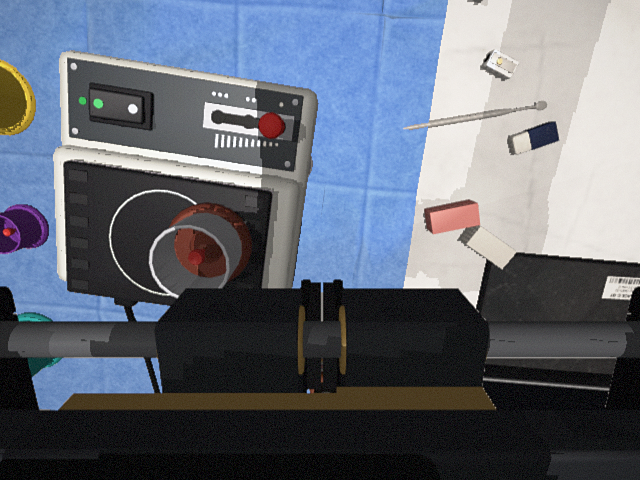

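```bash
python3 - <<'E'
from h import *
from scipy.optimize import least_squares
f=frame('wrist'); P=cloud(f); hsv=cv2.cvtColor(f['img'],cv2.COLOR_RGB2HSV); z=P[...,2]
def circ(p):
    r=least_squares(lambda c:np.hypot(p[:,0]-c[0],p[:,1]-c[1])-c[2],[*p[:,:2].mean(0),.03],loss='soft_l1',f_scale=.001); return r.x.round(4)
v,u=np.mgrid[:480,:640]
m=(u>140)&(u<240)&(v>215)&(v<290)&(z>.128)&(z<.137); print('rim',m.sum(),circ(P[m]),np.median(z[m]))
m=(u>100)&(u<230)&(v>180)&(v<300)&(z<.088)&(z>.072)&(hsv[...,2]>120)&(hsv[...,1]<60)
q=np.array([atz(f,p,.08) for p in np.argwhere(m)[:,::-1]]); r=np.hypot(*(q[:,:2]-[.633,-.079]).T); q=q[(r>.038)&(r<.052)]; print('circle',len(q),circ(q))
m=(u>100)&(u<280)&(v>180)&(v<300)&(hsv[...,1]>100)&((hsv[...,0]<12)|(hsv[...,0]>170))&(z>.084)&(z<.096)
p=P[m]; r=np.hypot(*(p[:,:2]-[.63,-.041]).T); p=p[(r>.029)]; print('foot',len(p),circ(p))
m=(u>255)&(u<290)&(v>105)&(v<140)&(hsv[...,1]>130)&((hsv[...,0]<10)|(hsv[...,0]>170))&(z>.094)
print('handle',m.sum(),np.median(z[m]),P[m].mean(0),circ(P[m]))
E
```

```text
rim 695 [ 0.6257 -0.0404  0.0264] 0.13205978985880307
circle 377 [ 0.6313 -0.0787  0.0444]
foot 1090 [ 0.6269 -0.0408  0.0317]
handle 247 0.09667649151688112 [0.52955659 0.0086957  0.09774151] [0.5296 0.0082 0.0044]
```

Emit:
jog_arm(jaw=[1], offset=[[0,0,0]], rotation=[[0,0,0]])

```text
clock: 3.45
tool_pos: [0.6027, 0.0589, 0.1965]
orientation: [-0.052, 0.999, 0.0, 0.0]
force: [-0.1, -0.4, 0.6]
opening: 0.007
grip_force: 0.0
```

Emit:
jog_arm(jaw=[1,1,1,1,1,1,1,1,1,1], offset=[[-0.033,-0.1,0],[-0.033,-0.1,0.07],[0,0,0.1],[0,0,0.1],[0,0,0.1],[0,0,0.08],[0,0,0.06],[0,0,0.04],[0,0,0],[0,0,0]], rotation=[[0,0,0],[0,0,0],[0,0,0],[0,0,0],[0,0,0],[0,0,0],[0,0,0],[0,0,0],[0,0,0],[0,0,0]])

```text
clock: 4.28
tool_pos: [0.6204, 0.0201, 0.0866]
orientation: [-0.052, 0.999, 0.0, 0.0]
force: [-0.3, 0.5, -0.1]
opening: 0.007
grip_force: 0.0
```

Emit:
jog_arm(jaw=[1,1,1,1,1,1,1,1,1,1], offset=[[0,-0.015,0.01],[0,-0.015,0],[-0.002,-0.012,0],[0,-0.012,0],[-0.002,-0.012,0],[0,-0.015,0],[-0.002,-0.015,0],[0,-0.015,0],[0,-0.015,0],[0,0,0]], rotation=[[0,0,0],[0,0,0],[0,0,0],[0,0,0],[0,0,0],[0,0,0],[0,0,0],[0,0,0],[0,0,0],[0,0,0]])

```text
clock: 5.12
tool_pos: [0.6241, -0.005, 0.0845]
orientation: [-0.052, 0.999, 0.0, 0.0]
force: [1.0, 1.4, -0.9]
opening: 0.006
grip_force: 0.4
```

```bash
cat > ringm.py <<'E'
from h import *
from scipy.optimize import least_squares
def circ(p):
    r=least_squares(lambda c:np.hypot(p[:,0]-c[0],p[:,1]-c[1])-c[2],[*p[:,:2].mean(0),.03],loss='soft_l1',f_scale=.001); return r.x.round(4)
for cam in ['wrist','top']:
    f=frame(cam); P=cloud(f); hsv=cv2.cvtColor(f['img'],cv2.COLOR_RGB2HSV); z=P[...,2]
    box=(P[...,0]>.58)&(P[...,0]<.685)&(P[...,1]>-.15)&(P[...,1]<0)
    m=box&(z>.125)&(z<.139); c=circ(P[m]) if m.sum()>20 else None; print(cam,'rim',m.sum(),c)
    m=box&(z<.088)&(z>.072)&(hsv[...,2]>120)&(hsv[...,1]<60)
    q=np.array([atz(f,p,.08) for p in np.argwhere(m)[:,::-1]]).reshape(-1,3); r=np.hypot(*(q[:,:2]-[.632,-.079]).T); q=q[(r>.038)&(r<.052)]
    if len(q)>20: print('circle',len(q),circ(q))
    save(f,f'{cam}_last.png')
print(manip.state()['tool_pos'],manip.state()['force'])
E
python3 ringm.py
```

```text
wrist rim 2213 [ 0.6353 -0.0374  0.0357]
circle 775 [ 0.631  -0.0788  0.0442]
top rim 20 None
circle 97 [ 0.6347 -0.0792  0.0445]
[ 0.62396527 -0.00485956  0.08436875] [-0.63906231  0.42767559 -0.43412988]
```

View pics/wrist_last.png

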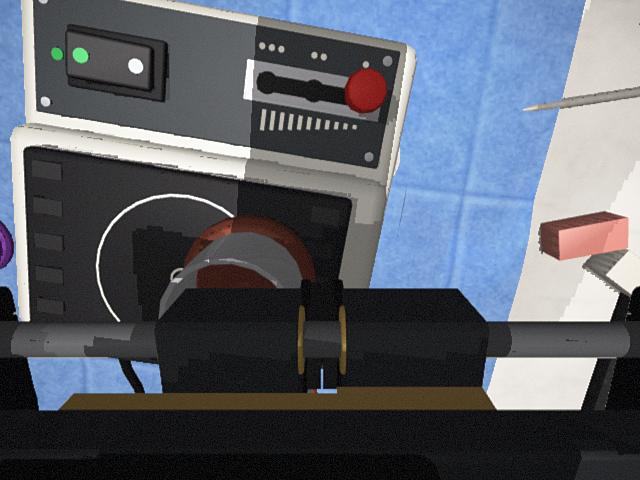

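```bash
cat > foot.py <<'E'
from h import *
from scipy.optimize import least_squares
def foot(show=True):
    f=frame('wrist'); P=cloud(f); hsv=cv2.cvtColor(f['img'],cv2.COLOR_RGB2HSV); z=P[...,2]
    m=(P[...,0]>.57)&(P[...,0]<.69)&(P[...,1]>-.15)&(P[...,1]<.0)&(hsv[...,1]>90)&((hsv[...,0]<12)|(hsv[...,0]>170))&(z>.082)&(z<.098)
    p=P[m]; c=p[:,:2].mean(0)
    # outer edge: lowest x in each 2 mm strip of y
    e=[]
    for y in np.arange(p[:,1].min()+.004,p[:,1].max()-.004,.002):
        s=p[abs(p[:,1]-y)<.001]
        if len(s)>4: e.append([np.percentile(s[:,0],3),y])
    e=np.array(e)
    r=least_squares(lambda c:np.hypot(e[:,0]-c[0],e[:,1]-c[1])-.0335,[e[:,0].min()+.034,e[:,1].mean()],loss='soft_l1',f_scale=.001)
    print('foot',len(e),e.min(0),e.max(0),r.x.round(4),'res',np.abs(r.fun).mean().round(4)); save(f,'wrist_last.png')
    m=(P[...,0]>.57)&(P[...,0]<.69)&(z<.088)&(z>.072)&(hsv[...,2]>120)&(hsv[...,1]<60)
    q=np.array([atz(f,p,.08) for p in np.argwhere(m)[:,::-1]]).reshape(-1,3); d=np.hypot(*(q[:,:2]-[.632,-.079]).T); q=q[(d>.038)&(d<.052)]
    r=least_squares(lambda c:np.hypot(q[:,0]-c[0],q[:,1]-c[1])-.0444,[.632,-.079],loss='soft_l1',f_scale=.001); print('circle',len(q),r.x.round(4))
foot(); s=manip.state(); print(s['tool_pos'],s['force'])
E
python3 foot.py
```

```text
foot 30 [ 0.59259095 -0.0713311 ] [ 0.6094429 -0.0133311] [ 0.6261 -0.0419] res 0.0002
circle 773 [ 0.6312 -0.0787]
[ 0.62393475 -0.00483386  0.08438546] [0.56900032 0.00927186 0.02746156]
```

Emit:
jog_arm(jaw=[1,1,1,1,1,1,1,1,1,1], offset=[[0,-0.01,0],[-0.001,-0.015,0],[-0.001,-0.015,0],[-0.001,-0.015,0],[-0.001,-0.02,0],[-0.001,-0.02,0],[-0.001,-0.02,0],[-0.001,-0.015,0],[0,-0.015,0],[0,0,0]], rotation=[[0,0,0],[0,0,0],[0,0,0],[0,0,0],[0,0,0],[0,0,0],[0,0,0],[0,0,0],[0,0,0],[0,0,0]])

```text
clock: 6.1
tool_pos: [0.6283, -0.0348, 0.0844]
orientation: [-0.051, 0.999, -0.0, -0.0]
force: [-0.2, 0.3, -0.6]
opening: 0.002
grip_force: 0.6
```

```bash
python3 foot.py
```

```text
foot 29 [ 0.59446873 -0.10027515] [ 0.61043192 -0.04427515] [ 0.6282 -0.0714] res 0.0002
circle 729 [ 0.6312 -0.0788]
[ 0.62823708 -0.034659    0.08429822] [ 0.53080733  0.43095099 -0.20113447]
```

Emit:
jog_arm(jaw=[1,1,1,1,1], offset=[[-0.002,-0.008,0],[-0.003,-0.01,0],[-0.003,-0.01,0],[-0.002,-0.008,0],[0,0,0]], rotation=[[0,0,0],[0,0,0],[0,0,0],[0,0,0],[0,0,0]])

```text
clock: 6.57
tool_pos: [0.6311, -0.041, 0.0844]
orientation: [-0.052, 0.999, -0.0, -0.0]
force: [-0.2, 1.8, 0.7]
opening: 0.003
grip_force: 1.0
```

Emit:
jog_arm(jaw=[1,1,1,1,1,1,1,1,1], offset=[[0,0.02,0],[0,0.05,0],[0,0.1,0],[0,0.1,-0.05],[0,0,-0.1],[0,0,-0.1],[0,0,-0.1],[0,0,-0.05],[0,0,0]], rotation=[[0,0,0],[0,0,0],[0,0,0],[0,0,0],[0,0,0],[0,0,0],[0,0,0],[0,0,0],[0,0,0]])

```text
clock: 7.32
tool_pos: [0.6271, 0.0136, 0.167]
orientation: [-0.052, 0.999, 0.0, 0.003]
force: [0.3, 0.1, 0.1]
opening: 0.007
grip_force: 0.0
```

```bash
python3 foot.py; python3 ringm.py
```

```text
foot 28 [ 0.59692907 -0.10226783] [ 0.61474944 -0.04826783] [ 0.6307 -0.0771] res 0.0002
circle 585 [ 0.6313 -0.0789]
[0.62597999 0.01347843 0.16517934] [ 0.6292905  -0.34893088 -0.23984052]
wrist rim 1987 [ 0.6298 -0.0774  0.0264]
circle 568 [ 0.6312 -0.0788  0.0443]
top rim 88 [ 0.6336 -0.078   0.0263]
circle 132 [ 0.6345 -0.0794  0.0443]
[0.62458042 0.01327091 0.16317278] [-0.12325995 -0.77198698 -0.36952993]
```

Emit:
jog_arm(jaw=[1,1,1,1,1,1,1,1], offset=[[0,0,0],[0,0,0],[0.1,0.04,0],[0.12,0.04,0],[0.12,0.04,0],[0.1,0.02,0],[0.026,0,0],[0,0,0]], rotation=[[0,0,0.102],[0,0,0.102],[0,0,0],[0,0,0],[0,0,0],[0,0,0],[0,0,0],[0,0,0]])

```text
clock: 8.13
tool_pos: [0.5322, 0.0466, 0.1634]
orientation: [0.028, 1.0, -0.0, -0.001]
force: [0.0, 0.2, -0.1]
opening: 0.006
grip_force: 0.0
```

```bash
python3 - <<'E'
from h import *
f=frame('wrist'); save(f,'wrist5.png'); s=manip.state(); print(s['tool_pos'],s['orientation'])
for n,z in {'selector_handle':.085,'rocker_on_end':.066}.items():
    for d in manip.pinpoint(n,'wrist')[:2]: print(n,round(d['p'],2),np.round(d['xy'],1),atz(f,d['xy'],z).round(4))
P=cloud(f);z=P[...,2];hsv=cv2.cvtColor(f['img'],cv2.COLOR_RGB2HSV)
m=(hsv[...,1]>130)&((hsv[...,0]<10)|(hsv[...,0]>170))&(z>.06)&(z<.11)&(P[...,0]<.57)&(P[...,0]>.49)&(P[...,1]>-.08)&(P[...,1]<.04)
p=P[m]; print(len(p),np.percentile(p,[2,50,98],axis=0).round(4)); t=p[p[:,2]>.094]; print('top',np.percentile(t,[2,50,98],axis=0).round(4))
E
```

```text
[0.53381618 0.04617296 0.16379834] [ 2.82364532e-02  9.99601209e-01 -1.85296778e-04 -3.02307015e-04]
selector_handle 0.6 [263.8 243.8] [0.5312 0.0051 0.085 ]
rocker_on_end 0.62 [ 85.  237.9] [ 0.5242 -0.1336  0.066 ]
649 [[ 0.5211 -0.0024  0.0768]
 [ 0.5276  0.0062  0.0964]
 [ 0.5368  0.0133  0.0984]]
top [[ 0.5219 -0.0026  0.0944]
 [ 0.5292  0.0051  0.0968]
 [ 0.5373  0.0126  0.0985]]
```

View pics/wrist5.png

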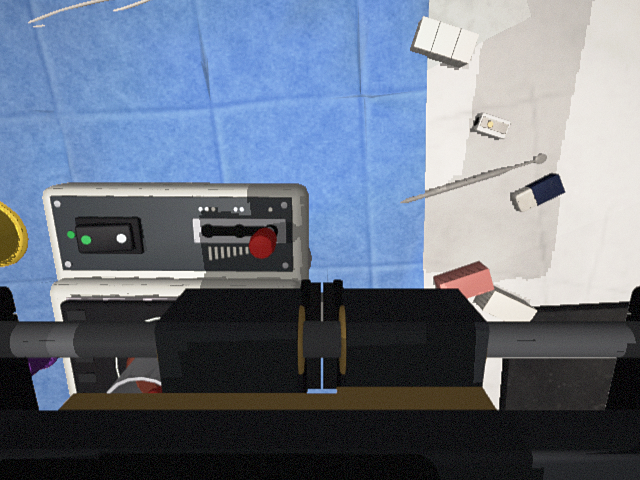

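Emit:
jog_arm(jaw=[1,1,1,1,1,1,1,1,1,1], offset=[[0.012,0,0.05],[0,0,0.08],[0,0,0.1],[0,0,0.1],[0,0,0.08],[0,0,0.03],[0,-0.03,0],[0,-0.04,0],[0,-0.02,0],[0,0,0]], rotation=[[0,0,0],[0,0,0],[0,0,0],[0,0,0],[0,0,0],[0,0,0],[0,0,0],[0,0,0],[0,0,0],[0,0,0]])

```text
clock: 9.12
tool_pos: [0.5315, 0.0266, 0.0775]
orientation: [0.03, 1.0, -0.0, 0.001]
force: [0.4, -0.6, 0.4]
opening: 0.003
grip_force: 0.0
```

Emit:
jog_arm(jaw=[1,1,1,1,1,1,1,1], offset=[[0,-0.015,0],[0,-0.015,0],[0,-0.015,0],[0,-0.015,0],[0,-0.015,0],[0,-0.015,0],[0,-0.015,0],[0,0,0]], rotation=[[0,0,0],[0,0,0],[0,0,0],[0,0,0],[0,0,0],[0,0,0],[0,0,0],[0,0,0]])

```text
clock: 9.78
tool_pos: [0.5293, 0.0068, 0.0764]
orientation: [0.029, 1.0, -0.0, -0.0]
force: [0.4, 0.7, 0.0]
opening: 0.004
grip_force: 0.0
```

Emit:
jog_arm(jaw=[1,1,1,1,1,1,1,1,1,1], offset=[[0,-0.015,0],[0,-0.015,0],[0,-0.015,0],[0,-0.015,0],[0,-0.015,0],[0,-0.015,0],[0,-0.015,0],[0,-0.015,0],[0,-0.015,0],[0,0,0]], rotation=[[0,0,0],[0,0,0],[0,0,0],[0,0,0],[0,0,0],[0,0,0],[0,0,0],[0,0,0],[0,0,0],[0,0,0]])

```text
clock: 10.62
tool_pos: [0.5278, -0.0202, 0.0764]
orientation: [0.029, 1.0, -0.0, -0.0]
force: [0.3, -0.3, -0.1]
opening: 0.008
grip_force: 0.0
```

```bash
cat > hd.py <<'E'
from h import *
f=frame('wrist'); save(f,'wrist_last.png'); s=manip.state(); print(s['clock'],s['tool_pos'],s['orientation'],s['force'])
P=cloud(f);z=P[...,2];hsv=cv2.cvtColor(f['img'],cv2.COLOR_RGB2HSV)
m=(hsv[...,1]>130)&((hsv[...,0]<10)|(hsv[...,0]>170))&(z>.06)&(z<.11)&(P[...,0]<.57)&(P[...,0]>.49)&(P[...,1]>-.08)&(P[...,1]<.04)
p=P[m]; t=p[p[:,2]>.094]; print('top',len(t),np.percentile(t,[2,50,98],axis=0).round(4))
E
python3 hd.py
```

```text
10.6667 [ 0.52783005 -0.0197393   0.0763985 ] [ 2.86715614e-02  9.99588886e-01 -6.70429661e-06 -1.46942471e-05] [0.70329729 0.06467844 0.79645764]
top 141 [[ 0.5162 -0.0119  0.0941]
 [ 0.5225  0.0046  0.0959]
 [ 0.5241  0.0102  0.1065]]
```

View pics/wrist_last.png

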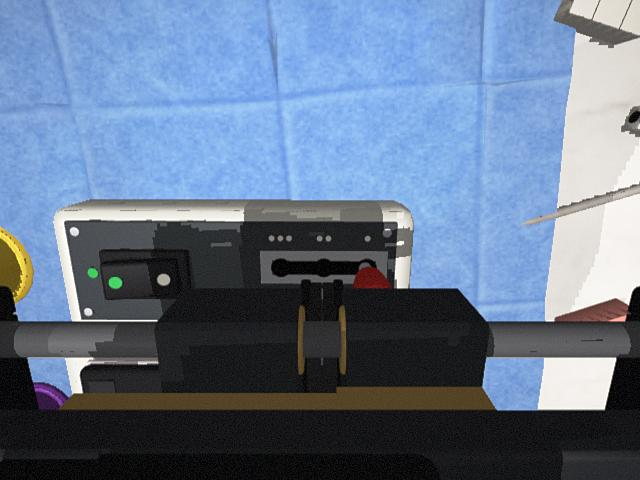

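```bash
python3 - <<'E'
from h import *
f=frame('wrist'); s=manip.state(); print(f['xyz'])
def pr(p):
    c=f['R'].T@(np.array(p)-f['xyz']); return (c[:2]/c[2]*f['f']+[f['cx'],f['cy']]).round(1),c[2].round(3)
t=np.array(s['tool_pos']); print('tcp',pr(t),pr(t+[0,0,.019]))
for p in [(.531,.005,.066),(.531,.005,.098),(.531,.005,.05),(.528,-.045,.05)]: print(p,pr(p))
P=cloud(f)
for r,c in [(275,366),(285,375),(268,300),(285,320),(290,310),(290,333),(285,345),(300,322)]: print((c,r),P[r,c].round(4),f['img'][r,c])
ft=frame('top'); save(ft,'top7.png')
fs=frame('scene'); save(fs,'scene7.png')
a=cv2.imread('pics/scene7.png')[190:310,210:370]; cv2.imwrite('pics/sc7.png',cv2.resize(a,None,fx=5,fy=5,interpolation=cv2.INTER_CUBIC))
E
```

```text
[ 0.45308297 -0.01562932  0.26423283]
tcp (array([322.6, 282.7]), np.float64(0.201)) (array([322.7, 297.7]), np.float64(0.183))
(0.531, 0.005, 0.066) (array([367.5, 278.4]), np.float64(0.212))
(0.531, 0.005, 0.098) (array([375.4, 303.3]), np.float64(0.181))
(0.531, 0.005, 0.05) (array([364.4, 268.5]), np.float64(0.227))
(0.528, -0.045, 0.05) (array([278.8, 268.4]), np.float64(0.227))
(366, 275) [0.5216 0.0023 0.0851] [95 19 23]
(375, 285) [0.5226 0.0052 0.0961] [113  21  22]
(300, 268) [ 0.5281 -0.0325  0.0509] [0 0 0]
(320, 285) [ 0.5168 -0.02    0.1068] [11 18 18]
(310, 290) [ 0.5165 -0.0242  0.1125] [25 24 24]
(333, 290) [ 0.5176 -0.0145  0.1112] [26 27 28]
(345, 285) [ 0.541  -0.0067  0.049 ] [36 35 39]
(322, 300) [ 0.5256 -0.0196  0.1032] [17 28 26]
```

View pics/sc7.png

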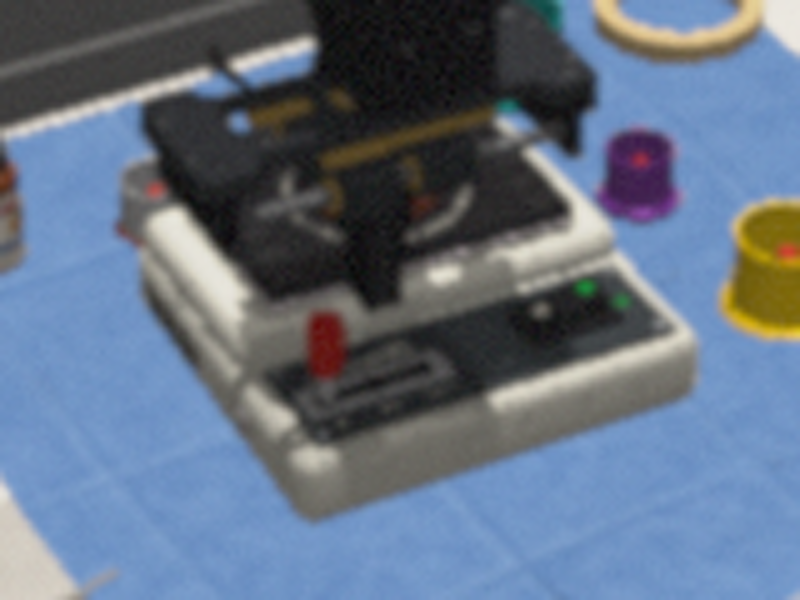

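```bash
python3 - <<'E'
from h import *
s=manip.state(); t=np.array(s['tool_pos']); print(t,s['opening'])
for cam in ['scene','top']:
    f=frame(cam)
    def pr(p):
        c=f['R'].T@(np.array(p)-f['xyz']); return (c[:2]/c[2]*f['f']+[f['cx'],f['cy']]).round(1)
    print(cam,'tcp',pr(t),'handle',pr((.531,.005,.066)),pr((.531,.005,.098)))
    hsv=cv2.cvtColor(f['img'],cv2.COLOR_RGB2HSV); P=cloud(f); z=P[...,2]
    m=(hsv[...,1]>130)&((hsv[...,0]<10)|(hsv[...,0]>170))&(P[...,0]<.57)&(P[...,0]>.49)&(P[...,1]>-.08)&(P[...,1]<.04)
    print(m.sum(), np.argwhere(m).mean(0)[::-1], np.percentile(P[m],[5,50,95],axis=0).round(4) if m.any() else 0)
    if cam=='scene':
        m=(P[...,0]<.58)&(P[...,0]>.48)&(P[...,1]>-.06)&(P[...,1]<.0)&(z>.07)&(z<.12); print(m.sum(),np.percentile(P[m],[2,10,50,90,98],axis=0).round(4))
E
```

```text
[ 0.52791276 -0.01907712  0.07643161] 0.004532676324056724
scene tcp [284.1 257.7] handle [274.3 263.9] [274.  252.7]
79 [274.87341772 258.78481013] [[0.5181 0.     0.0699]
 [0.5236 0.0075 0.0878]
 [0.5323 0.0124 0.097 ]]
112 [[ 0.5128 -0.0301  0.0709]
 [ 0.515  -0.0268  0.0747]
 [ 0.523  -0.0155  0.106 ]
 [ 0.5781 -0.007   0.1161]
 [ 0.5793 -0.0011  0.1193]]
top tcp [261.8 256.1] handle [251.6 255.4] [250.1 253.8]
0 [nan nan] 0<stdin>:10: RuntimeWarning: Mean of empty slice.
  ret = um.true_divide(
```

```bash
python3 - <<'E'
from h import *
f=frame('scene'); P=cloud(f)
for r in range(236,264,2): print(r,[(P[r,c]*1000).astype(int).tolist()+[int(f['img'][r,c].mean())] for c in (280,284,288)])
f=frame('wrist'); P=cloud(f)
for r in range(274,300,3): print(r,[(P[r,c]*1000).astype(int).tolist() for c in (304,312,322,334,342)])
E
```

```text
236 [[518, -4, 148, 23], [513, -11, 148, 19], [514, -22, 144, 23]]
238 [[522, -6, 139, 24], [519, -14, 138, 23], [515, -22, 138, 26]]
240 [[529, -10, 128, 23], [515, -12, 136, 21], [516, -23, 131, 27]]
242 [[529, -10, 122, 17], [511, -10, 133, 25], [517, -23, 125, 26]]
244 [[530, -10, 116, 15], [517, -13, 123, 20], [517, -23, 120, 28]]
246 [[532, -11, 109, 26], [515, -12, 119, 18], [517, -23, 114, 28]]
248 [[531, -10, 105, 75], [516, -13, 113, 16], [515, -22, 110, 19]]
250 [[574, -34, 63, 120], [516, -12, 107, 27], [518, -24, 102, 54]]
252 [[572, -32, 59, 124], [515, -12, 103, 78], [564, -50, 57, 95]]
254 [[568, -30, 56, 112], [567, -40, 53, 99], [567, -51, 48, 97]]
256 [[571, -31, 48, 98], [568, -41, 46, 88], [561, -48, 47, 63]]
258 [[568, -30, 44, 79], [557, -35, 50, 41], [553, -43, 49, 51]]
260 [[557, -24, 47, 39], [555, -34, 45, 52], [549, -41, 46, 75]]
262 [[549, -19, 49, 51], [546, -29, 47, 68], [538, -35, 50, 63]]
274 [[532, -29, 50], [532, -25, 51], [532, -19, 50], [533, -12, 50], [533, -7, 50]]
277 [[533, -29, 51], [534, -25, 50], [534, -19, 50], [534, -12, 51], [535, -7, 50]]
280 [[515, -26, 103], [535, -25, 51], [536, -19, 51], [516, -13, 102], [516, -9, 103]]
283 [[515, -26, 107], [517, -22, 103], [538, -19, 49], [515, -13, 108], [516, -9, 106]]
286 [[515, -25, 111], [516, -22, 107], [540, -19, 49], [516, -13, 110], [516, -9, 110]]
289 [[515, -25, 113], [516, -22, 110], [542, -19, 49], [515, -13, 114], [489, -12, 176]]
292 [[515, -25, 117], [516, -22, 114], [522, -18, 101], [516, -13, 116], [490, -12, 177]]
295 [[515, -25, 119], [516, -22, 116], [523, -18, 102], [516, -13, 119], [491, -12, 176]]
298 [[515, -25, 122], [516, -22, 119], [525, -18, 102], [516, -13, 122], [492, -12, 176]]
```

The fingers' real lower end stands about 25 mm above the reported TCP (both depth cameras agree), so the fingertips passed over the handle. I'll go back and lower.

Emit:
jog_arm(jaw=[1,1,1,1,1,1,1,1,1,1], offset=[[0,0,-0.05],[0,0.1,0],[0,0.1,0],[0,0.1,0],[0,0.04,0],[0,0,0.05],[0,0,0.05],[0,0,0.05],[0,0,0.015],[0,0,0]], rotation=[[0,0,0],[0,0,0],[0,0,0],[0,0,0],[0,0,0],[0,0,0],[0,0,0],[0,0,0],[0,0,0],[0,0,0]])

```text
clock: 11.85
tool_pos: [0.5304, 0.047, 0.0517]
orientation: [0.029, 1.0, -0.001, -0.002]
force: [0.4, -0.3, -1.0]
opening: 0.002
grip_force: 0.0
```

Emit:
jog_arm(jaw=[1,1,1,1,1,1,1,1], offset=[[0,-0.04,0],[0,-0.04,0],[0,-0.02,0],[0,-0.015,0],[0,-0.015,0],[0,-0.015,0],[0,-0.015,0],[0,0,0]], rotation=[[0,0,0],[0,0,0],[0,0,0],[0,0,0],[0,0,0],[0,0,0],[0,0,0],[0,0,0]])

```text
clock: 12.52
tool_pos: [0.5304, 0.0218, 0.054]
orientation: [0.027, 1.0, 0.003, 0.001]
force: [-0.0, 10.2, 1.2]
opening: 0.007
grip_force: 4.8
```

```bash
python3 hd.py
```

```text
12.5667 [0.53034798 0.02175587 0.05391336] [2.67100750e-02 9.99638798e-01 2.93707848e-03 4.68718188e-04] [0.35079678 9.31309287 1.53221483]
top 11 [[0.5176 0.015  0.095 ]
 [0.5185 0.0236 0.0982]
 [0.5202 0.0298 0.1084]]
```

Emit:
jog_arm(jaw=[1,1,1], offset=[[0,-0.01,0],[0,-0.01,0],[0,0,0]], rotation=[[0,0,0],[0,0,0],[0,0,0]])

```text
clock: 12.82
tool_pos: [0.5301, 0.0181, 0.0539]
orientation: [0.027, 1.0, 0.003, 0.0]
force: [-0.8, 8.9, 0.4]
opening: 0.006
grip_force: 4.6
```

```bash
python3 - <<'E'
from h import *
f=frame('scene'); save(f,'scene8.png')
a=f['img'][200:300,220:340,::-1]; cv2.imwrite('pics/sc8.png',cv2.resize(cv2.convertScaleAbs(a,alpha=1.8),None,fx=6,fy=6,interpolation=cv2.INTER_CUBIC))
P=cloud(f)
hsv=cv2.cvtColor(f['img'],cv2.COLOR_RGB2HSV); m=(hsv[...,1]>130)&((hsv[...,0]<10)|(hsv[...,0]>170))&(P[...,0]<.57)&(P[...,0]>.49)&(P[...,1]>-.08)&(P[...,1]<.04)
print(m.sum(),np.percentile(P[m],[5,50,95],axis=0).round(4)); s=manip.state(); print(s['force'],s['tool_pos'])
E
```

```text
69 [[ 0.5168 -0.0048  0.0704]
 [ 0.5211  0.0022  0.0897]
 [ 0.527   0.0104  0.1053]]
[-0.56859189 10.2928899   1.88241731] [0.53012239 0.01784701 0.05391234]
```

View pics/sc8.png

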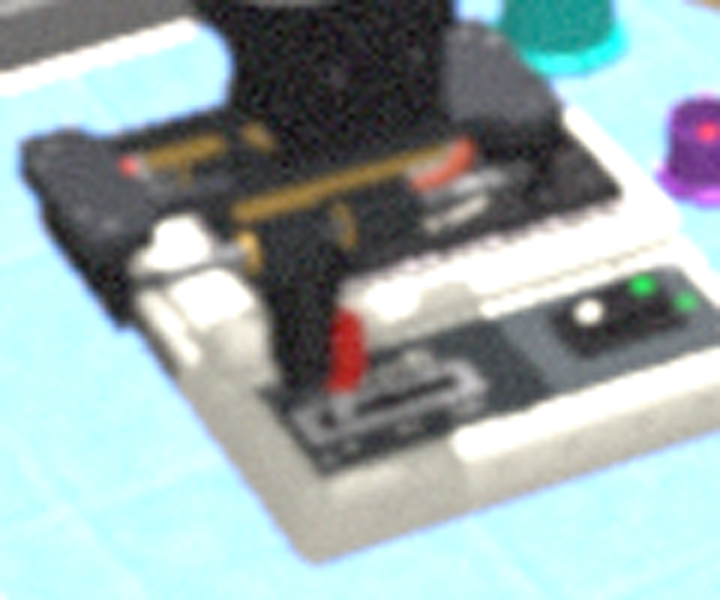

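Emit:
jog_arm(jaw=[1,1,1,1,1,1,1,1], offset=[[0,-0.01,0],[0,-0.01,0],[0,-0.01,0],[0,-0.01,0],[0,-0.01,0],[0,-0.01,0],[0,-0.01,0],[0,0,0]], rotation=[[0,0,0],[0,0,0],[0,0,0],[0,0,0],[0,0,0],[0,0,0],[0,0,0],[0,0,0]])

```text
clock: 13.53
tool_pos: [0.5291, -0.0017, 0.0536]
orientation: [0.029, 1.0, 0.0, 0.0]
force: [0.2, 2.2, 0.6]
opening: 0.008
grip_force: 1.0
```

Emit:
jog_arm(jaw=[1,1,1,1,1,1,1], offset=[[0,-0.01,0],[0,-0.01,0],[0,-0.01,0],[0,-0.01,0],[0,-0.01,0],[0,-0.01,0],[0,0,0]], rotation=[[0,0,0],[0,0,0],[0,0,0],[0,0,0],[0,0,0],[0,0,0],[0,0,0]])

```text
clock: 14.12
tool_pos: [0.5284, -0.0095, 0.0537]
orientation: [0.027, 1.0, 0.002, 0.0]
force: [-0.1, 7.8, 4.0]
opening: 0.004
grip_force: 3.4
```

Emit:
jog_arm(jaw=[1,1,1,1,1,1,1], offset=[[0,-0.01,0],[0,-0.01,0],[0,-0.01,0],[0,-0.01,0],[0,-0.01,0],[0,-0.01,0],[0,0,0]], rotation=[[0,0,0],[0,0,0],[0,0,0],[0,0,0],[0,0,0],[0,0,0],[0,0,0]])

```text
clock: 14.7
tool_pos: [0.5277, -0.0258, 0.0534]
orientation: [0.029, 1.0, 0.0, 0.0]
force: [0.4, 1.9, 0.6]
opening: 0.004
grip_force: 0.9
```

```bash
cat > sc.py <<'E'
from h import *
f=frame('scene'); P=cloud(f)
hsv=cv2.cvtColor(f['img'],cv2.COLOR_RGB2HSV); m=(hsv[...,1]>130)&((hsv[...,0]<10)|(hsv[...,0]>170))&(P[...,0]<.57)&(P[...,0]>.49)&(P[...,1]>-.08)&(P[...,1]<.04)
print(m.sum(),np.percentile(P[m],[5,50,95],axis=0).round(4)); s=manip.state(); print(s['force'],s['tool_pos'])
E
python3 sc.py
```

```text
69 [[ 0.514  -0.0494  0.0692]
 [ 0.5185 -0.0419  0.0876]
 [ 0.5271 -0.0324  0.1038]]
[-0.09110265  2.47697733  1.25290062] [ 0.52741183 -0.02592724  0.0533232 ]
```

Emit:
jog_arm(jaw=[1,1,1], offset=[[0,-0.01,0],[0,-0.01,0],[0,0,0]], rotation=[[0,0,0],[0,0,0],[0,0,0]])

```text
clock: 15.0
tool_pos: [0.5274, -0.0262, 0.0534]
orientation: [0.028, 1.0, 0.002, -0.0]
force: [-0.1, 9.7, 1.7]
opening: 0.005
grip_force: 4.6
```

Emit:
jog_arm(jaw=[1,1,1,1,1,1,1,1], offset=[[0,0.04,0],[0,0.06,0],[0,0,-0.08],[0,0,-0.1],[0,0,-0.1],[0,0,-0.1],[0,0,0],[0,0,0]], rotation=[[0,0,0],[0,0,0],[0,0,0],[0,0,0],[0,0,0],[0,0,0],[0,0,0],[0,0,0]])

```text
clock: 15.67
tool_pos: [0.5289, -0.0097, 0.13]
orientation: [0.029, 1.0, -0.0, 0.001]
force: [-1.1, 0.5, -0.2]
opening: 0.006
grip_force: 0.0
```

```bash
python3 sc.py; python3 hd.py; python3 foot.py; python3 - <<'E'
from h import *
for c in ['wrist','scene','top']:
    f=frame(c)
    for n,z in {'rocker_on_end':.066,'casting_ring':.08,'plate_centre':.08}.items():
        for d in manip.pinpoint(n,c)[:2]: print(c,n,round(d['p'],2),np.round(d['xy'],1),atz(f,d['xy'],z).round(4))
    if c=='wrist': # rocker dark frame height map around
        P=cloud(f); z=P[...,2]
        for y in np.arange(-.17,-.08,.004):
            k=(abs(P[...,0]-.526)<.004)&(abs(P[...,1]-y)<.002); print(round(y,3),np.median(z[k]).round(4) if k.any() else None,end=' | ')
        print()
        for x in np.arange(.5,.556,.004):
            k=(abs(P[...,0]-x)<.002)&(abs(P[...,1]+.135)<.004); print(round(x,3),np.median(z[k]).round(4) if k.any() else None,end=' | ')
        print()
E
```

```text
77 [[ 0.5165 -0.0494  0.0713]
 [ 0.5212 -0.0411  0.0858]
 [ 0.5282 -0.0351  0.0987]]
[-0.49960994 -0.00601311 -0.89350892] [ 0.52800299 -0.00966997  0.12902696]
15.7667 [ 0.52754336 -0.00957898  0.12841842] [ 2.83889906e-02  9.99596428e-01 -3.39468588e-04 -9.65160436e-04] [-0.28283438 -0.14222007 -0.13088313]
top 614 [[ 0.5188 -0.0517  0.0943]
 [ 0.5261 -0.0439  0.0968]
 [ 0.5339 -0.0364  0.0983]]
wrist rocker_on_end 0.8 [132.9 255.9] [ 0.5253 -0.1375  0.066 ]
wrist casting_ring 0.84 [ 70.8 368. ] [ 0.5998 -0.1885  0.08  ]
wrist casting_ring 0.65 [ 31.  244.9] [ 0.5103 -0.1932  0.08  ]
-0.17 0.0467 | -0.166 0.0494 | -0.162 0.0496 | -0.158 0.0497 | -0.154 0.0499 | -0.15 0.0497 | -0.146 0.0539 | -0.142 0.0653 | -0.138 0.0659 | -0.134 0.0654 | -0.13 0.0642 | -0.126 0.0632 | -0.122 0.0626 | -0.118 0.0617 | -0.114 0.061 | -0.11 0.0606 | -0.106 0.0594 | -0.102 0.0556 | -0.098 0.0536 | -0.094 0.0497 | -0.09 0.0499 | -0.086 0.0495 | -0.082 0.0496 | 
0.5 0.0495 | 0.504 0.0497 | 0.508 0.0496 | 0.512 0.0542 | 0.516 0.0642 | 0.52 0.0653 | 0.524 0.0655 | 0.528 0.0655 | 0.532 0.0653 | 0.536 0.0646
[... 406 characters left out ...]
ing_ring 0.81 [287.7 209.9] [ 0.6322 -0.0775  0.08  ]
top casting_ring 0.81 [264.5 164.1] [ 0.7393 -0.0245  0.08  ]
top plate_centre 0.97 [287.8 210. ] [ 0.632  -0.0777  0.08  ]
top plate_centre 0.7 [289.4 232.5] [ 0.5805 -0.0812  0.08  ]foot.py:6: RuntimeWarning: Mean of empty slice.
  p=P[m]; c=p[:,:2].mean(0)
  ret = um.true_divide(
Traceback (most recent call last):
  File "foot.py", line 18, in <module>
    foot(); s=manip.state(); print(s['tool_pos'],s['force'])
    ~~~~^^
  File "foot.py", line 9, in foot
    for y in np.arange(p[:,1].min()+.004,p[:,1].max()-.004,.002):
                       ~~~~~~~~~~^^
ValueError: zero-size array to reduction operation minimum which has no identity
```

Emit:
jog_arm(jaw=[1,1,1,1,1,1,1,1,1,1], offset=[[-0.006,-0.13,0],[-0.006,-0.13,0],[-0.006,-0.13,0],[-0.006,-0.13,0],[-0.005,-0.13,0],[0,0,0.08],[0,0,0.12],[0,0,0.1],[0,0,0.08],[0,0,0]], rotation=[[0,0,0],[0,0,0],[0,0,0],[0,0,0],[0,0,0],[0,0,0],[0,0,0],[0,0,0],[0,0,0],[0,0,0]])

```text
clock: 17.25
tool_pos: [0.5243, -0.1389, 0.0505]
orientation: [0.028, 1.0, 0.0, -0.003]
force: [-0.1, 1.2, 0.1]
opening: 0.004
grip_force: 0.0
```

```bash
python3 - <<'E'
from h import *
f=frame('scene'); P=cloud(f)
a=f['img'][190:290,260:380,::-1]; cv2.imwrite('pics/sc9.png',cv2.resize(cv2.convertScaleAbs(a,alpha=1.8),None,fx=6,fy=6,interpolation=cv2.INTER_CUBIC)); s=manip.state(); print(s['force'],s['tool_pos'])
f=frame('wrist'); P=cloud(f)
def pr(p):
    c=f['R'].T@(np.array(p)-f['xyz']); return (c[:2]/c[2]*f['f']+[f['cx'],f['cy']]).round(1)
print(pr((.526,-.138,.066)))
for r in range(268,292,3): print(r,[(P[r,c]*1000).astype(int).tolist() for c in (304,312,334,342)])
E
```

```text
[-0.15832821 -0.11820763 -0.38637779] [ 0.52557506 -0.13920846  0.05209757]
[324.5 293.9]
268 [[518, -148, 48], [516, -143, 54], [514, -132, 61], [514, -128, 61]]
271 [[519, -148, 49], [517, -143, 54], [514, -132, 64], [515, -128, 63]]
274 [[521, -148, 49], [519, -143, 53], [516, -132, 64], [517, -129, 63]]
277 [[523, -148, 49], [521, -144, 54], [518, -132, 64], [518, -129, 65]]
280 [[513, -146, 79], [522, -144, 55], [513, -133, 79], [513, -129, 79]]
283 [[513, -146, 82], [515, -143, 78], [513, -133, 83], [514, -129, 82]]
286 [[512, -146, 87], [514, -142, 82], [514, -133, 86], [513, -130, 86]]
289 [[513, -146, 89], [514, -142, 86], [513, -133, 89], [488, -132, 152]]
```

View pics/sc9.png

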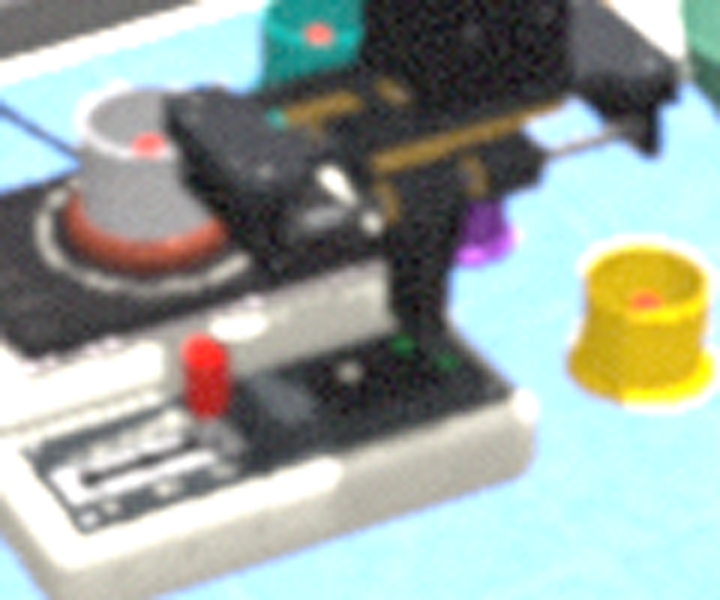

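The ring sits inside the circle (crop ~(150,200)), the lever is at strong (205,375), and the fingertips are above the green-dot end (400,345). Pressing now.

Emit:
jog_arm(jaw=[1,1,1,1,1], offset=[[0,0,0.02],[0,0,0.02],[0,0,0.02],[0,0,0.01],[0,0,0]], rotation=[[0,0,0],[0,0,0],[0,0,0],[0,0,0],[0,0,0]])

```text
clock: 17.77
tool_pos: [0.5275, -0.1397, 0.0404]
orientation: [0.028, 1.0, -0.0, 0.001]
force: [-0.8, -0.4, 4.9]
opening: 0.004
grip_force: 2.7
```

Emit:
jog_arm(jaw=[1,1,1], offset=[[0,0,0.01],[0,0,0.01],[0,0,0]], rotation=[[0,0,0],[0,0,0],[0,0,0]])

```text
clock: 18.02
tool_pos: [0.5272, -0.1402, 0.036]
orientation: [0.029, 1.0, -0.0, 0.001]
force: [-0.1, 0.7, 0.6]
opening: 0.007
grip_force: 0.0
```

Emit:
jog_arm(jaw=[1,1,1,1,1,1,1], offset=[[0,0,-0.05],[0,0,-0.1],[0,0,-0.1],[0,0,-0.1],[0,0,-0.1],[0,0,0],[0,0,0]], rotation=[[0,0,0],[0,0,0],[0,0,0],[0,0,0],[0,0,0],[0,0,0],[0,0,0]])

```text
clock: 18.6
tool_pos: [0.5278, -0.1393, 0.1269]
orientation: [0.028, 1.0, 0.0, 0.002]
force: [0.9, 0.8, 0.6]
opening: 0.007
grip_force: 0.0
```

```bash
python3 sc.py; python3 - <<'E'
from h import *
f=frame('wrist'); P=cloud(f); z=P[...,2]
for y in np.arange(-.15,-.095,.004):
    k=(abs(P[...,0]-.526)<.004)&(abs(P[...,1]-y)<.002); print(round(y,3),np.median(z[k]).round(4) if k.any() else None,end=' | ')
f=frame('top')
for n in ['casting_ring','plate_centre']:
    for d in manip.pinpoint(n,'top')[:3]: print(n,round(d['p'],2),atz(f,d['xy'],.08).round(4))
E
python3 ringm.py
```

```text
85 [[ 0.5159 -0.0493  0.0715]
 [ 0.5208 -0.0412  0.0877]
 [ 0.5354 -0.0361  0.0978]]
[-0.33023443 -1.35338888 -0.49034019] [ 0.5267669  -0.13911608  0.12567801]
-0.15 0.0496 | -0.146 0.2004 | -0.142 0.2004 | -0.138 0.2001 | -0.134 0.2003 | -0.13 0.0611 | -0.126 0.062 | -0.122 0.0629 | -0.118 0.0636 | -0.114 0.0646 | -0.11 0.0656 | -0.106 0.0658 | -0.102 0.0551 | -0.098 0.0541 | casting_ring 0.88 [ 0.6443 -0.2385  0.08  ]
casting_ring 0.75 [ 0.6343 -0.0773  0.08  ]
casting_ring 0.7 [ 0.5217 -0.2522  0.08  ]
plate_centre 0.44 [ 0.6433 -0.4175  0.08  ]
wrist rim 0 None
top rim 79 [ 0.6335 -0.0777  0.0263]
circle 77 [ 0.6347 -0.0788  0.0441]
[ 0.52634737 -0.13936517  0.12457718] [0.00696235 0.28478995 0.31277854]
```

The rocker is now tilted the other way (off end high, slope about 0.23 rad from level), so it is on. The ring is about 2 mm from centre, the lever is at strong, and the arm is clear.

```bash
python3 -c "
from plant import manip
print(manip.close_job())"
```

```text
the job is handed in; nothing more can be done
None
```

The job is handed in: at the last look the ring stood about 2 mm from the circle's centre, the selector was at strong, the power rocker was on, and the arm was clear of everything; no verdict came back.

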